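Move pressed plug heads from the press rail to the check rack in order

ROBOT

A 6-joint arm with a two-finger parallel gripper is mounted at the origin on the work surface; the furniture and walls round the work are solid. World frame = base frame: x ahead of the robot, y to its left, z up, the work surface at z = 0. Lengths are in m, angles in degrees, forces in N, time in s.
With the tool pointing down it reaches from about 0.375 to 0.975 m from the base axis. Payload 3.8 kg.
Tool frame: the origin (TCP) lies midway between the tips of the shut fingers; the grasp point (between the pads) lies bot.tcp_to_grasp behind it (bot.tcp_to_grasp is the distance from the TCP to the grasp point, in m); z points along the fingers, y is the line along which they close (so a half turn about z gives the same grasp; the last joint's range is limited). The gripper opens to 88 mm and grips with 3 to 60 N. Pads are 18 mm wide; open, the fingers measure 123 mm over their backs; the gripper's body (75 mm by 187 mm) begins 45 mm behind the grasp point.
Start: joints at [64.062, 15.12, 91.902, -0, 72.978, -2.114], TCP at [0.273, 0.617, 0.239] pointing down, gripper open.
Joint ranges: [-150.88, 150.88], [-54.13, 125.18], [17.81, 147.31], [-75.09, 255.09], [0, 152.58], [-146.25, 146.25]. Speed limits (degrees/s): [147.25, 147.25, 180, 180, 180, 180].

INTERFACE

Orientations are given as [roll, pitch, yaw] about the fixed x, y, z axes, in that order (R = Rz(yaw) Ry(pitch) Rx(roll)).
In Python, from station import readout, viewer, job, bot gives the robot as it stands.
- The arm moves only by the tool carry_out, never from a script. Its argument "targets" is a list of rows, each a list of 3 entries, a list of its own where there are three numbers: the shift along the tool's x, y, z scaled (see below), then the turn, a rotation vector about the tool's x, y, z scaled (see below), then the closure in counts, from 0 (fully open) to 255 (shut). A call has 1 to 8 rows; each row shifts and turns the commanded pose from where the row before left it, along the tool's axes as they then stand; what a row does not reach is not made up. The controller multiplies each number of a shift by 50 mm and each number of a turn by 5 degrees. A row lasts 1/8 s, in which the tool goes at most 62.5 mm and 10.7 degrees, less where a joint would pass 70% of its speed; a pose out of reach is approached as far as the arm can. A call with a number of a shift or a turn outside -1 to 1 is refused whole. A call with a gripper value outside its range is refused whole. The fingers move at their own pace and stop on an object; the grip force is fixed at half the most. Time passes only in rows, so rows that do not move let the fingers close. It gives the time, the measured TCP pose, the force, the opening and the grip force at its end, in the units of the state.
- readout.observe(): the state, without advancing time (a new reading comes with each control period).
- viewer.read_camera(name): name is "side" or "top"; returns a dict with "color" (420x560x3 uint8, red, green, blue), "vfov" (degrees; the focal length in pixels is half the picture's height over the tangent of half this angle, whatever the lens; pixels are square), "cx", "cy" (the principal point, pixels), "k1" (the pictures are not rectified: a ray, as slopes to the right and down, at radius r is drawn at 1 + k1 r^2 times it, then the intrinsics apply), "R" (3x3) and "t" (3): a world point X has camera coordinates R X + t. Camera axes: x right, y down, z forward; pixel columns grow to the right and rows downward; lengths in m; the calibration is good to about 2 mm. A picture is of the moment at which its call begins. There is no depth.
- job.sign_off(): hands the job in; it is judged then, once.
The state is a dict: "clock": time; "qpos": joint angles; "joint_velocities": joint speeds; "effort": joint torques, N m; "tool_pos": TCP position; "eef_rot": TCP orientation; "force": force on the tool from outside, world axes, zero at the start; "torque": the same for the moment, N m; "finger_gap": finger opening in m; "gripper_force": force on a finger pad.
Only numpy, scipy, OpenCV 4.12 (cv2) and the standard library are available. Lean on these libraries where they do the work, as an engineer would, in place of code of your own. Each camera call takes 0.05 s, during which the arm holds its last target. There are 200 camera calls.

TASK

The four plug heads have had their pins pressed and now go from the aluminium rail into the brown check rack, which logs its readings by position, so keep their order: the head next to the rail's upright steel stop goes into the bay next to the rack's handle, the second from the stop into the second from the handle, and so on. Set each one pins up with its foot fully down in its bay, and leave the loose charger and the solder spool beside the fixture where they are.

Things in the scene. Friction and masses are not known exactly. Their poses are not given: they have to be found in the camera images.
- head_three_pin_c (a point): three-pin plug head, the largest: black body 44 mm across (its x) x 32 mm (its y), three upright rectangular metal pins 18 mm tall. Point: centre of the 24 mm high body. A grey foot (10 x 20 mm, tapered, 10 mm long) reaches 22 mm below it; pins start 12 mm above it. z up, 50 g, loose. Grip across its x (across the row), tips at most 28 mm below the point.
- head_round_pin_c (a point): round plug head: black round body with flats, 32 mm across (its x) x 32 mm (its y), two upright round pins 18 mm tall. Point: centre of the 24 mm high body. A grey foot (10 x 20 mm, tapered, 10 mm long) reaches 22 mm below it; pins start 12 mm above it. z up, 50 g, loose. Grip across its x (across the row), tips at most 28 mm below the point.
- head_flat_blade_c (a point): flat-blade plug head, the narrowest: black oblong body 38 mm across (its x) x 22 mm (its y), with two parallel upright flat blades 16 mm tall. Point: centre of the 24 mm high body. A grey foot (10 x 20 mm, tapered, 10 mm long) reaches 22 mm below it; pins start 12 mm above it. z up, 50 g, loose. Grip across its x (across the row), tips at most 28 mm below the point.
- head_slant_blade_c (a point): slant-blade plug head: black eight-sided body 36 mm across (its x) x 30 mm (its y), two slanted blades in a V and one straight one, 16 mm tall. Point: centre of the 24 mm high body. A grey foot (10 x 20 mm, tapered, 10 mm long) reaches 22 mm below it; pins start 12 mm above it. z up, 50 g, loose. Grip across its x (across the row), tips at most 28 mm below the point.
- nest_three_pin: the brown nest (22 mm along x, 32 mm along y, 18 mm high) on the aluminium rail in which the head_three_pin stands at the start; it stays on the rail. Origin: centre of its underside; the seat on its top is 18 mm above that. Pocket as in the check rack. Fixed.
- nest_round_pin: the brown nest (22 mm along x, 32 mm along y, 18 mm high) on the aluminium rail in which the head_round_pin stands at the start; it stays on the rail. Origin: centre of its underside; the seat on its top is 18 mm above that. Pocket as in the check rack. Fixed.
- nest_flat_blade: the brown nest (22 mm along x, 32 mm along y, 18 mm high) on the aluminium rail in which the head_flat_blade stands at the start; it stays on the rail. Origin: centre of its underside; the seat on its top is 18 mm above that. Pocket as in the check rack. Fixed.
- nest_slant_blade: the brown nest (22 mm along x, 32 mm along y, 18 mm high) on the aluminium rail in which the head_slant_blade stands at the start; it stays on the rail. Origin: centre of its underside; the seat on its top is 18 mm above that. Pocket as in the check rack. Fixed.
- press_rail: aluminium rail, 46 mm (x) x 170 mm (y) x 24 mm high, that carries the four brown nests in a row along its y at y = -63, -21, +21, +63 mm, with an upright dark steel stop, 54 x 10 mm and 52 mm high, at its +y end. Origin: centre of its underside on the bench; z up. Fixed. Between rail and rack stands a fixture with an open lid and a clamp lever, up to 0.29 m high: carry the heads over it or round its far side.
- check_rack: brown rack, fixed; origin on the bench under mid-row, z up. Four cream bays in a row at x 0, y -63, -21, 21, 63 mm; black bow handle, 53 mm high, at its -y end. Bays: 22 x 32 mm pedestals, seat (top) 42 mm above the bench, deck 24 mm; pocket 13 (x) x 23 (y) x 11 mm deep, mouth bevelled to 19 x 29. Head x along rack x, either way round; seated, its body rests on the seat, centre 54 mm up.
- charger_near: a black charger, 66 x 43 x 22 mm, bystander, loose on the bench; origin at the centre of its underside
- solder_spool: blue and grey solder spool, 60 mm diameter, 50 mm high, bystander, loose on the bench; origin at the centre of its underside

How it is judged:
By the outcome, as a careful person would: the job done as asked, in the order asked, and still so for the second after the job is handed in, with the robot touching nothing.
It also fails if it takes over 120 s, if anything falls off the work surface, if the arm or the gripper's body presses on something with over 40 N, if the wrist force passes 120 N, or if a joint passes its speed limit or range.

## Working session

There is one attempt and no reset: what is moved stays moved. The work goes in short steps, Python scripts to look and compute and a tool call to move; the robot and the scene stay as the last step left them, time stands still between calls to the robot, and variables do not carry over. Pictures are saved under pics/ and viewed, at most 14 in all, crops included, and the job is handed in when it is done.

Besides the shell and the picture viewer there is one more tool, called by a JSON object that holds its "op" and its "data", one argument or row to a line. carry_out: Moves the arm, as the interface text tells. Its arguments: {"type":"object","properties":{"targets":{"type":"array","items":{"type":"array"}}},"required":["targets"]}

```bash
mkdir -p pics; ls
cat > h.py <<'E'
import numpy as np, cv2
from station import readout, viewer, job, bot
def cam(n):
    d=viewer.read_camera(n); d['f']=d['color'].shape[0]/2/np.tan(np.radians(d['vfov'])/2)
    d['K']=np.array([[d['f'],0,d['cx']],[0,d['f'],d['cy']],[0,0,1.]]); d['D']=np.array([d['k1'],0,0,0,0.])
    d['R']=np.array(d['R']);d['t']=np.array(d['t']); return d
def ray(d,px):
    p=cv2.undistortPointsIter(np.array(px,float).reshape(-1,1,2),d['K'],d['D'],None,None,(3,50,1e-10)).reshape(-1,2)
    return -d['R'].T@d['t'], np.c_[p,np.ones(len(p))]@d['R']
def onz(d,px,z):
    o,v=ray(d,px); return o+v*((z-o[2])/v[:,2])[:,None]
def proj(d,X):
    return cv2.projectPoints(np.array(X,float).reshape(-1,1,3),cv2.Rodrigues(d['R'])[0],d['t'],d['K'],d['D'])[0].reshape(-1,2)
def save(d,n,crop=None,s=1):
    im=d['color'][:,:,::-1]
    if crop: im=im[crop[1]:crop[3],crop[0]:crop[2]]
    cv2.imwrite('pics/'+n,cv2.resize(im,None,fx=s,fy=s,interpolation=cv2.INTER_CUBIC))
E
python3 - <<'E'
from h import *
for n in('top','side'):
    d=cam(n); save(d,n+'0.png',s=1.4); print(n,d['vfov'],d['cx'],d['cy'],d['k1'],-d['R'].T@d['t'],d['R'].round(3).tolist())
print(readout.observe(), bot.tcp_to_grasp)
E
```

```text
pics
top 43.302396074204175 278.58348616149897 199.80103599068863 -0.17003975497571275 [0.19280217 0.18008751 1.18605021] [[0.076, -0.997, -0.002], [-0.974, -0.074, -0.213], [0.213, 0.018, -0.977]]
side 47.37642002108741 285.7908630057642 204.19426725543548 0.003398693543987421 [ 0.70898668 -0.69558664  0.71369908] [[0.964, 0.265, -0.015], [0.143, -0.564, -0.813], [-0.224, 0.782, -0.582]]
{'clock': 0.1, 'qpos': array([ 6.40621647e+01,  1.51652532e+01,  9.19725898e+01,  1.16553907e-03,
        7.29772090e+01, -2.11394143e+00]), 'joint_velocities': array([-0.04495558, -0.19333484, -0.12169995, -0.01482172,  0.02354301,
       -0.14965781]), 'effort': array([ 1.07338336e-03, -5.03619182e+01, -3.58070791e+01,  7.30247539e-02,
        2.33308354e-02, -5.75598142e-05]), 'tool_pos': array([0.27236554, 0.61691629, 0.23751558]), 'eef_rot': array([-1.79885067e+02, -5.35693152e-03,  1.56175758e+02]), 'force': array([-0.71354793,  0.65636691, -0.29559551]), 'torque': array([ 0.04896515, -0.00549793, -0.0481928 ]), 'gripper_force': 0.0, 'finger_gap': 0.08806447571022348} 0.0187
```

View pics/top0.png

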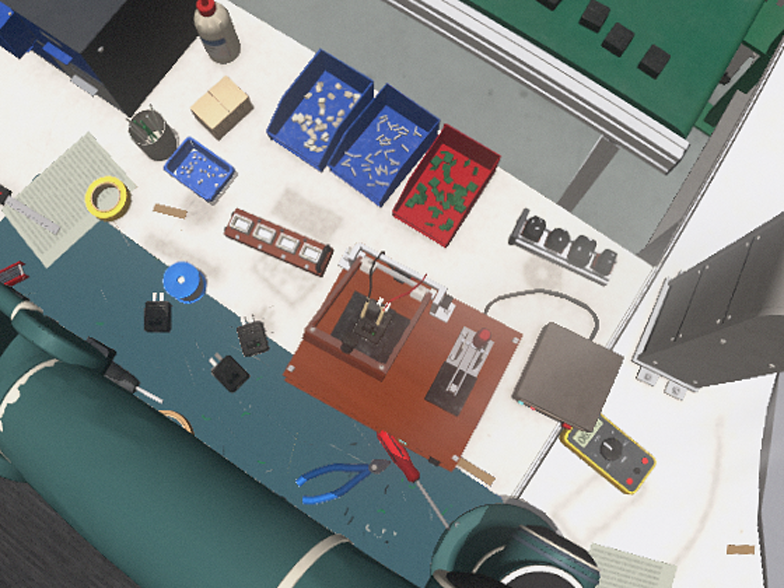

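View pics/side0.png

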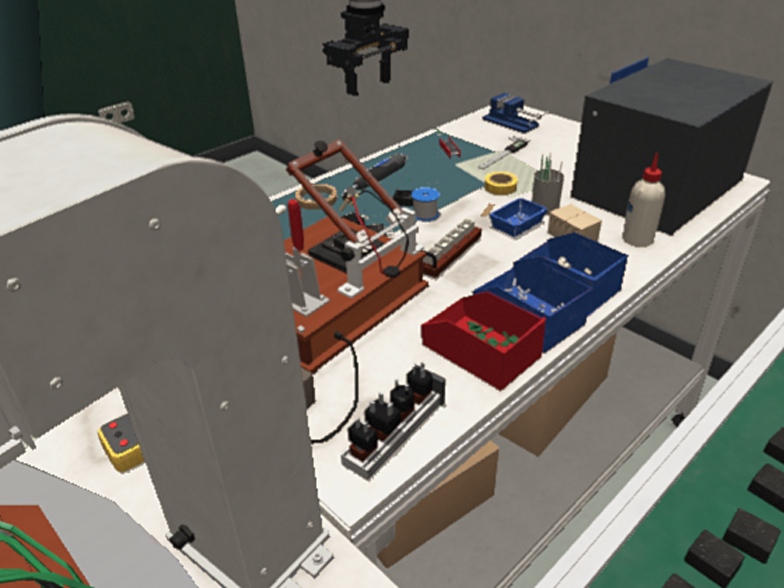

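Top picture: the rail runs from (515,228) at the stop to (610,278), with the heads at about (535,226), (558,238), (580,246) and (605,262). The rack bays are at about (240,222) to (312,254) and the handle is at (325,262), all in 1.4x pixels. Next I'll zoom in on both to measure them.

Run:
```python
from h import *
d=cam('top'); 
a=cv2.resize(d['color'][140:210,355:455,::-1],None,fx=6,fy=6,interpolation=cv2.INTER_CUBIC)
b=cv2.resize(d['color'][140:210,150:250,::-1],None,fx=6,fy=6,interpolation=cv2.INTER_CUBIC)
c=cam('side')
e=cv2.resize(c['color'][240:350,230:340,::-1],None,fx=5.4,fy=5.4,interpolation=cv2.INTER_CUBIC)
cv2.imwrite('pics/railtop.png',a);cv2.imwrite('pics/racktop.png',b);cv2.imwrite('pics/railside.png',e)
```

```text
(no output)
```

View pics/railtop.png

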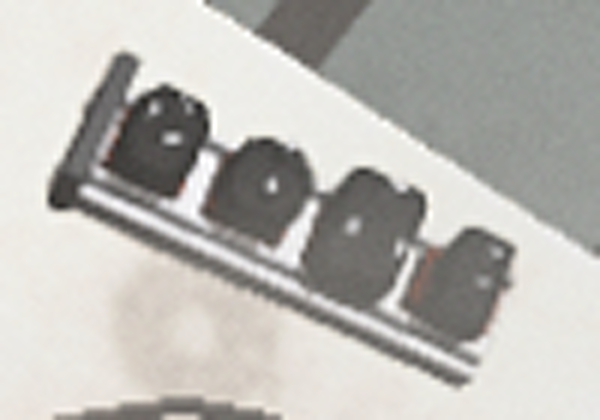

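View pics/racktop.png

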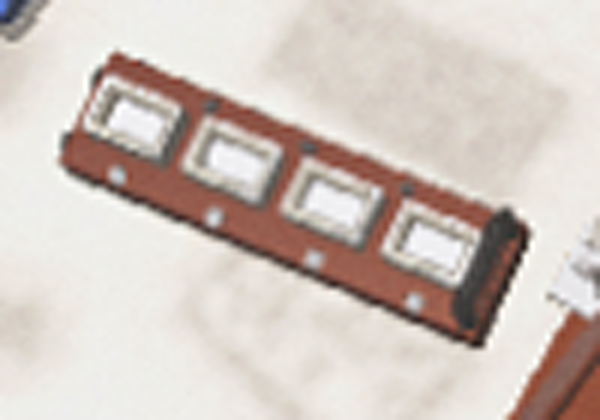

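View pics/railside.png

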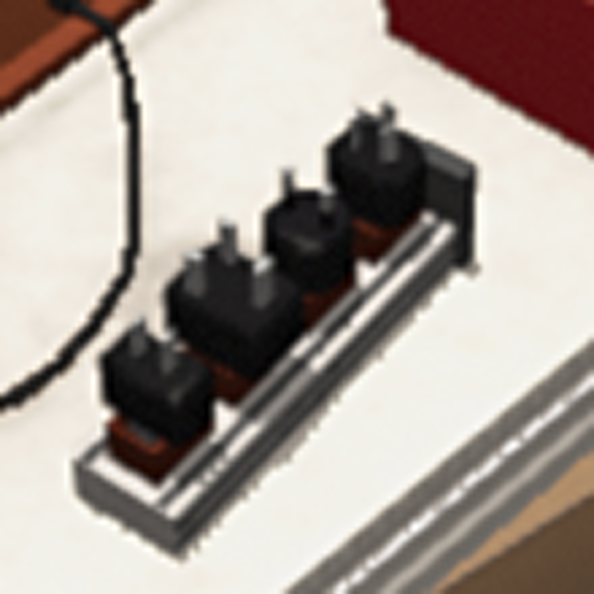

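Counting from the stop, the heads are slant (3 blades), round, three-pin and flat. The rack handle is at the right (-y) end in the top view. Now I'll measure both fixtures.

Run:
```python
from h import *
np.set_printoptions(precision=4,suppress=True)
d=cam('top'); c=cam('side')
def bays(d,box,thr):
    x0,y0,x1,y1=box; im=d['color'][y0:y1,x0:x1].astype(int)
    big=cv2.resize(im.astype(np.uint8),None,fx=6,fy=6,interpolation=cv2.INTER_CUBIC).astype(int)
    brown=((big[...,0]-big[...,2])>35).astype(np.uint8)
    n,l,s,_=cv2.connectedComponentsWithStats(brown); return big,brown,n,l,s
# top bays: bright components enclosed by rack hull
big,brown,n,l,s=bays(d,(150,140,250,210),0)
k=1+np.argmax(s[1:,4]-1e6*(s[1:,0]>480)); hull=cv2.convexHull(np.argwhere(l==k)[:,::-1].astype(np.int32))
m=np.zeros(brown.shape,np.uint8); cv2.fillConvexPoly(m,hull,1); m=cv2.erode(m,np.ones((9,9)))
br=((big.min(2)>125)&(m>0)).astype(np.uint8); br=cv2.morphologyEx(br,cv2.MORPH_CLOSE,np.ones((13,13)))
cs,_=cv2.findContours(br,cv2.RETR_EXTERNAL,cv2.CHAIN_APPROX_NONE)
P=[]
for q in sorted(cs,key=lambda q:q[:,0,0].min()):
    a=cv2.contourArea(q)
    if a<2000: continue
    (u,v),sz,ang=cv2.minAreaRect(q); px=((u+.5)/6-.5+150,(v+.5)/6-.5+140); P.append(px)
    print('bay',u,v,sz,ang,onz(d,px,.042))
W=onz(d,P,.042)
print('spacings',np.linalg.norm(np.diff(W,axis=0),axis=1)); print('side proj 1.4x', proj(c,W)*1.4)
# rail clicked in crops
ct=lambda p:((p[0]+.5)/6-.5+355,(p[1]+.5)/6-.5+140)
cs_=lambda p:((p[0]+.5)/5.4-.5+230,(p[1]+.5)/5.4-.5+240)
print('side rail end corners z24',onz(c,[cs_((180,520)),cs_((76,468))],.024),'z0',onz(c,[cs_((182,556)),cs_((80,492))],0))
print('top near end z24',onz(d,[ct((483,372))],.024), 'z0',onz(d,[ct((463,386))],0))
print('stop top corners side z52',onz(c,[cs_((472,162)),cs_((474,265))],.052), onz(c,[cs_((474,268))],0))
print('pins side flat',onz(c,[cs_((138,325)),cs_((167,345))],.082),'round',onz(c,[cs_((287,172)),cs_((328,193))],.084))
print('pins side 3p',onz(c,[cs_((226,225)),cs_((194,255)),cs_((263,262))],.084),'slant',onz(c,[cs_((360,115)),cs_((388,106)),cs_((383,130))],.082))
save(c,'rackside.png',(295,145,355,205),8)
```

```text
bay 131.98504638671875 115.72685241699219 (87.53480529785156, 65.26879119873047) 23.428691864013672 [[0.5181 0.4506 0.042 ]]
bay 230.96551513671875 157.91378784179688 (90.47014617919922, 66.30975341796875) 23.198591232299805 [[0.5043 0.4108 0.042 ]]
bay 330.50732421875 200.23416137695312 (89.95781707763672, 66.49056243896484) 24.77513885498047 [[0.4906 0.3713 0.042 ]]
bay 430.8448486328125 242.36209106445312 (90.33882141113281, 66.70367431640625) 23.198591232299805 [[0.4772 0.332  0.042 ]]
spacings [0.0421 0.0418 0.0415]
side proj 1.4x [[465.7367 221.7508]
 [454.8692 230.8998]
 [443.6257 240.3828]
 [432.0295 250.2615]]
side rail end corners z24 [[ 0.5109 -0.169   0.024 ]
 [ 0.4701 -0.1571  0.024 ]] z0 [[ 0.5092 -0.165   0.    ]
 [ 0.4667 -0.148   0.    ]]
top near end z24 [[ 0.4685 -0.1549  0.024 ]] z0 [[ 0.4681 -0.1539  0.    ]]
stop top corners side z52 [[ 0.5735 -0.0065  0.052 ]
 [ 0.5855 -0.0576  0.052 ]] [[ 0.5761 -0.009   0.    ]]
pins side flat [[ 0.49   -0.1409  0.082 ]
 [ 0.502  -0.1468  0.082 ]] round [[ 0.5185 -0.061   0.084 ]
 [ 0.5351 -0.0675  0.084 ]]
pins side 3p [[ 0.5054 -0.0913  0.084 ]
 [ 0.499  -0.1076  0.084 ]
 [ 0.5225 -0.1049  0.084 ]] slant [[ 0.5354 -0.024   0.082 ]
 [ 0.544  -0.0168  0.082 ]
 [ 0.5454 -0.0296  0.082 ]]
```

View pics/rackside.png

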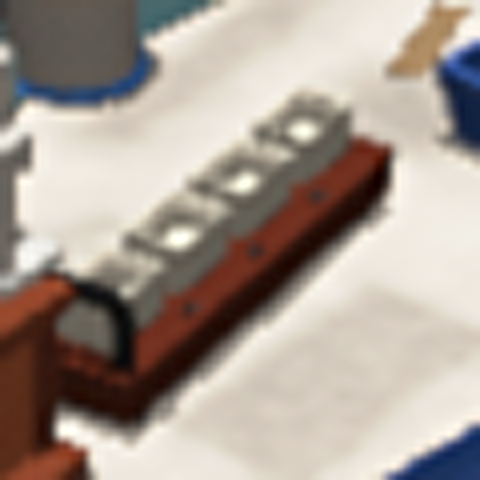

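Run:
```python
from h import *
np.set_printoptions(precision=4,suppress=True)
d=cam('top'); c=cam('side')
ct=lambda p:((p[0]+.5)/6-.5+355,(p[1]+.5)/6-.5+140)
cs=lambda p:((p[0]+.5)/5.4-.5+230,(p[1]+.5)/5.4-.5+240)
cr=lambda p:((p[0]+.5)/8-.5+295,(p[1]+.5)/8-.5+145)
deg=lambda a:np.degrees(np.arctan2(a[1],a[0]))
A=onz(d,[ct((85,186)),ct((472,366))],.024); print('top -x edge',A,deg(A[0]-A[1]),np.linalg.norm(A[0]-A[1]))
B=onz(c,[cs((450,228)),cs((180,512))],.024); print('side +x edge',B,deg(B[0]-B[1]))
for n,T,z in(('slant',[(155,105),(190,100),(172,137)],.082),('round',[(270,185),(297,150)],.084),('3p',[(350,225),(410,195),(402,243)],.084),('flat',[(493,252),(485,282)],.082)):
    print(n,onz(d,[ct(p) for p in T],z)[:,:2].tolist())
S=onz(c,[cr((303,119)),cr((242,172)),cr((181,226)),cr((120,277))],.042); print('rack side',S,deg(S[0]-S[3]))
# dark head silhouettes in the top view
im=cv2.resize(d['color'][140:210,355:455],None,fx=6,fy=6,interpolation=cv2.INTER_CUBIC).astype(int)
m=((im.max(2)<85)).astype(np.uint8); m=cv2.morphologyEx(m,cv2.MORPH_OPEN,np.ones((25,25)))
n,l,s,cc=cv2.connectedComponentsWithStats(m)
for i in range(1,n):
    if s[i,4]>2500: print(s[i],cc[i],onz(d,[ct(cc[i])],.06)[0])
```

```text
top -x edge [[ 0.5295  0.0008  0.024 ]
 [ 0.4706 -0.1505  0.024 ]] 68.73309233978354 0.1624490756657828
side +x edge [[ 0.5675 -0.0142  0.024 ]
 [ 0.5099 -0.1659  0.024 ]] 69.1978350596478
slant [[0.5454062814806497, -0.01485126046679433], [0.5483741431870486, -0.027715739502320896], [0.5337364407454026, -0.021472118613519497]]
round [[0.51789168895728, -0.05764217210260231], [0.5319456865518912, -0.06733729063215024]]
3p [[0.5052103317144112, -0.08749173424000115], [0.5183196261399117, -0.10960488737424698], [0.49999099894990673, -0.10687256441205448]]
flat [[0.49987447621370196, -0.14141712842736723], [0.48835917988938604, -0.13852055020256046]]
rack side [[0.5185 0.4448 0.042 ]
 [0.5052 0.4049 0.042 ]
 [0.4926 0.3661 0.042 ]
 [0.4801 0.3306 0.042 ]] 71.39994545806279
[ 114  121   46   63 2590] [138.3282 151.8402] [ 0.5338 -0.013   0.06  ]
```

Add to h.py:
```python
from scipy.spatial.transform import Rotation as Ro
H=dict(slant=(.5408,-.0238),round=(.5255,-.0634),three=(.5105,-.1026),flat=(.4954,-.1418))
B=[(.4779,.3293),(.4915,.3690),(.5051,.4088),(.5187,.4485)]
def go(x,y,z,yaw):
    s=readout.observe(); R=Ro.from_euler('xyz',s['eef_rot'],degrees=True); T=Ro.from_euler('xyz',[180,0,yaw],degrees=True)
    print('pos',s['tool_pos'].round(4),'shift',(R.inv().apply(np.array([x,y,z])-s['tool_pos'])/.05).round(2),'shift after turn',(T.inv().apply(np.array([x,y,z])-s['tool_pos'])/.05).round(2),'turn',(np.degrees((R.inv()*T).as_rotvec())/5).round(2))
```

```text
(no output)
```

{"op": "carry_out", "data": {
  "targets": [
    [[0,0,-0.8],[0,0,1],0],
    [[0,0,-0.8],[0,0,1],0],
    [[0,0,-0.8],[0,0,1],0],
    [[0,0,-0.2],[0,0,1],0],
    [[0,0,0],[0,0,1],0],
    [[0,0,0],[0,0,1],0],
    [[0,0,0],[0,0,1],0],
    [[0,0,0],[0,0,1],0]
  ]
}}

```text
clock: 1.4
tool_pos: [0.2726, 0.6175, 0.3687]
eef_rot: [-180.0, -0.0, 116.0]
force: [0.4, -0.6, 0.5]
finger_gap: 0.0877
gripper_force: 0.0
```

{"op": "carry_out", "data": {
  "targets": [
    [[0,0,0],[0,0,1],0],
    [[0,0,0],[0,0,1],0],
    [[0,0,0],[0,0,1],0],
    [[0,0,0],[0,0,1],0],
    [[0,0,0],[0,0,1],0],
    [[0,0,0],[0,0,1],0],
    [[0,0,0],[0,0,1],0],
    [[0,0,0],[0,0,1],0]
  ]
}}

```text
clock: 2.4
tool_pos: [0.2726, 0.6175, 0.3687]
eef_rot: [-180.0, 0.0, 76.0]
force: [-0.3, 0.5, 0.4]
finger_gap: 0.0882
gripper_force: 0.0
```

{"op": "carry_out", "data": {
  "targets": [
    [[0,0,0],[0,0,1],0],
    [[0,0,0],[0,0,0.4],0],
    [[0,0,0],[0,0,0],0]
  ]
}}

```text
clock: 2.78
tool_pos: [0.2726, 0.6175, 0.3687]
eef_rot: [-180.0, 0.0, 69.2]
force: [-0.5, -0.6, 0.2]
finger_gap: 0.0883
gripper_force: 0.0
```

```bash
python3 -c "
from h import *
go(.5408,-.0238,.36,69)"
```

```text
pos [0.2726 0.6175 0.3687] shift [-10.09   9.56   0.17] shift after turn [-10.05   9.6    0.17] turn [-0.    0.    0.04]
```

{"op": "carry_out", "data": {
  "targets": [
    [[-0.84,0.8,0],[0,0,0],0],
    [[-0.84,0.8,0],[0,0,0],0],
    [[-0.84,0.8,0],[0,0,0],0],
    [[-0.84,0.8,0],[0,0,0],0],
    [[-0.84,0.8,0],[0,0,0],0],
    [[-0.84,0.8,0],[0,0,0],0]
  ]
}}

```text
clock: 3.52
tool_pos: [0.4078, 0.2949, 0.369]
eef_rot: [180.0, -0.0, 69.3]
force: [0.3, -0.1, 0.2]
finger_gap: 0.0882
gripper_force: 0.0
```

{"op": "carry_out", "data": {
  "targets": [
    [[-0.84,0.8,0],[0,0,0],0],
    [[-0.84,0.8,0],[0,0,0],0],
    [[-0.84,0.8,0],[0,0,0],0],
    [[-0.84,0.8,0],[0,0,0],0],
    [[-0.84,0.8,0],[0,0,0],0],
    [[-0.84,0.8,0],[0,0,0],0],
    [[0,0,0],[0,0,0],0]
  ]
}}

```text
clock: 4.4
tool_pos: [0.5429, -0.0277, 0.3682]
eef_rot: [-180.0, 0.1, 68.9]
force: [-0.2, -0.0, -0.2]
finger_gap: 0.0883
gripper_force: 0.0
```

```bash
python3 -c "
from h import *
go(*H['slant'],.036,69)"
```

```text
pos [ 0.5429 -0.0277  0.3682] shift [ 0.06 -0.07  6.64] shift after turn [ 0.06 -0.07  6.64] turn [-0.    0.01 -0.02]
```

{"op": "carry_out", "data": {
  "targets": [
    [[0.06,-0.07,1],[0,0,0],0],
    [[0,0,1],[0,0,0],0],
    [[0,0,1],[0,0,0],0],
    [[0,0,1],[0,0,0],0],
    [[0,0,1],[0,0,0],0],
    [[0,0,0],[0,0,0],0]
  ]
}}

```text
clock: 5.15
tool_pos: [0.5356, -0.0187, 0.1146]
eef_rot: [-179.5, 0.1, 69.3]
force: [-0.2, -0.1, 0.0]
finger_gap: 0.0879
gripper_force: 0.0
```

```bash
python3 -c "
from h import *
go(*H['slant'],.037,69)
c=cam('side');d=cam('top')
a=cv2.resize(c['color'][200:350,230:380],None,fx=4,fy=4,interpolation=2)[...,::-1]
cv2.imwrite('pics/g1.png',a)"
```

```text
pos [ 0.5356 -0.0187  0.1146] shift [-0.05  0.15  1.55] shift after turn [-0.06  0.13  1.55] turn [-0.11  0.03  0.05]
```

View pics/g1.png

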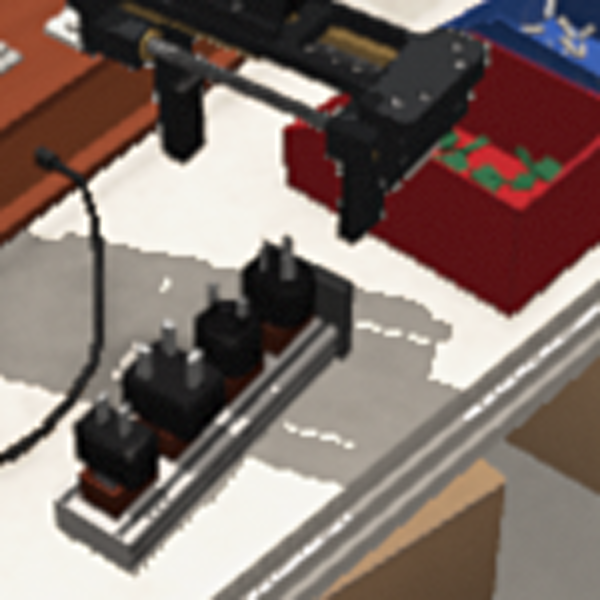

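The open fingers straddle the slant head above the rail: the tips are at (180,155) and (350,235), and the head is at (275,280). Before going lower I need to check how far the gripper body is from the red bin.

```bash
python3 -c "
from h import *
d=cam('top');c=cam('side')
print(onz(d,np.array([(445,243),(394,208),(498,155)])/1.4,.07).round(3))
print('side base corner',onz(c,[((514)/4+230,312/4+200),(286/4+230,188/4+200)],0).round(3),'rim',onz(c,[(518/4+230,205/4+200)],.07).round(3))
go(*H['slant'],.037,69)"
```

```text
[[0.501 0.119 0.07 ]
 [0.552 0.203 0.07 ]
 [0.654 0.042 0.07 ]]
side base corner [[0.653 0.044 0.   ]
 [0.513 0.111 0.   ]] rim [[0.649 0.049 0.07 ]]
pos [ 0.5421 -0.0199  0.1217] shift [-0.08 -0.    1.69] shift after turn [-0.08  0.    1.69] turn [ 0.05 -0.02  0.04]
```

{"op": "carry_out", "data": {
  "targets": [
    [[0,0,0],[0,0,0],0],
    [[0,0,0],[0,0,0],0]
  ]
}}

```text
clock: 5.6
tool_pos: [0.541, -0.0203, 0.1204]
eef_rot: [179.8, -0.0, 69.2]
force: [-0.5, -0.3, -0.4]
finger_gap: 0.0882
gripper_force: 0.0
```

{"op": "carry_out", "data": {
  "targets": [
    [[-0.07,0.02,0.5],[0,0,0],0],
    [[0,0,0.5],[0,0,0],0],
    [[0,0,0.4],[0,0,0],0],
    [[0,0,0.26],[0,0,0],0],
    [[0,0,0],[0,0,0],0],
    [[0,0,0],[0,0,0],0]
  ]
}}

```text
clock: 6.35
tool_pos: [0.5404, -0.0239, 0.0365]
eef_rot: [179.9, -0.0, 69.2]
force: [-0.2, 0.2, -0.0]
finger_gap: 0.088
gripper_force: 0.0
```

{"op": "carry_out", "data": {
  "targets": [
    [[0,0,0],[0,0,0],255],
    [[0,0,0],[0,0,0],255],
    [[0,0,0],[0,0,0],255],
    [[0,0,0],[0,0,0],255],
    [[0,0,0],[0,0,0],255],
    [[0,0,0],[0,0,0],255]
  ]
}}

```text
clock: 7.1
tool_pos: [0.5396, -0.0238, 0.0357]
eef_rot: [-180.0, 0.0, 69.2]
force: [0.1, -0.1, 0.1]
finger_gap: 0.0352
gripper_force: 30.0
```

{"op": "carry_out", "data": {
  "targets": [
    [[0,0,-0.3],[0,0,0],255],
    [[0,0,-0.6],[0,0,0],255],
    [[0,0,-1],[0,0,0],255],
    [[0,0,-1],[0,0,0],255],
    [[0,0,-1],[0,0,0],255],
    [[0,0,-1],[0,0,0],255],
    [[0,0,-1],[0,0,0],255],
    [[0,0,-0.6],[0,0,0],255]
  ]
}}

```text
clock: 8.1
tool_pos: [0.5401, -0.0238, 0.3654]
eef_rot: [179.7, -0.1, 69.2]
force: [0.1, -0.4, -0.9]
finger_gap: 0.0356
gripper_force: 30.0
```

{"op": "carry_out", "data": {
  "targets": [
    [[0,0,0],[0,0,-0.4],255],
    [[0,0,0],[0,0,0],255],
    [[0,0,0],[0,0,0],255]
  ]
}}

```text
clock: 8.48
tool_pos: [0.5386, -0.0237, 0.3583]
eef_rot: [-179.8, 0.1, 71.2]
force: [-0.2, 0.0, -0.9]
finger_gap: 0.0355
gripper_force: 30.0
```

```bash
python3 -c "
from h import *
go(*B[0],.036,71.1)"
```

```text
pos [ 0.5386 -0.0237  0.3583] shift [ 6.3  -3.4   6.45] shift after turn [ 6.29 -3.43  6.45] turn [-0.04  0.01  0.01]
```

{"op": "carry_out", "data": {
  "targets": [
    [[0.5,-0.27,0],[0,0,0],255],
    [[0.9,-0.49,0],[0,0,0],255],
    [[0.9,-0.49,0],[0,0,0],255],
    [[0.9,-0.49,0],[0,0,0],255],
    [[0.9,-0.49,0],[0,0,0],255],
    [[0.9,-0.49,0],[0,0,0],255],
    [[0.8,-0.44,0],[0,0,0],255],
    [[0.49,-0.27,0],[0,0,0],255]
  ]
}}

```text
clock: 9.48
tool_pos: [0.4774, 0.331, 0.3584]
eef_rot: [-179.9, 0.1, 71.3]
force: [-0.5, 0.1, -0.4]
finger_gap: 0.0356
gripper_force: 30.0
```

{"op": "carry_out", "data": {
  "targets": [
    [[0,0,0.5],[0,0,0],255],
    [[0,0,1],[0,0,0],255],
    [[0,0,1],[0,0,0],255],
    [[0,0,1],[0,0,0],255],
    [[0,0,1],[0,0,0],255],
    [[0,0,0.7],[0,0,0],255],
    [[0,0,0],[0,0,0],255],
    [[0,0,0],[0,0,0],255]
  ]
}}

```text
clock: 10.48
tool_pos: [0.479, 0.3294, 0.1012]
eef_rot: [180.0, -0.0, 71.2]
force: [-0.5, 0.3, -0.3]
finger_gap: 0.0354
gripper_force: 30.0
```

```bash
python3 -c "
from h import *
go(*B[0],.036,71.1)
d=cam('top');c=cam('side')
a=cv2.resize(d['color'][130:210,145:255],(605,440),interpolation=2);b=cv2.resize(c['color'][110:220,270:380],(440,440),interpolation=2)
cv2.imwrite('pics/p1.png',cv2.resize(np.hstack([a,b]),(800,337))[...,::-1])"
```

```text
pos [0.479  0.3294 0.1012] shift [-0.01 -0.02  1.3 ] shift after turn [-0.01 -0.02  1.3 ] turn [ 0.   -0.    0.02]
```

View pics/p1.png

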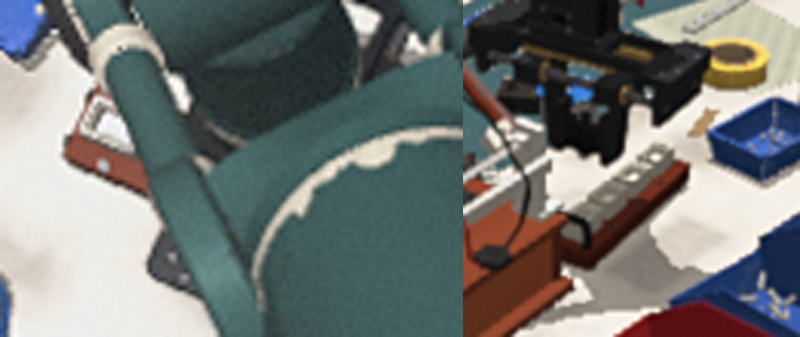

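```bash
python3 -c "
from h import *
d=cam('top')
s=readout.observe();R=Ro.from_euler('xyz',s['eef_rot'],degrees=True)
for n,p in(('bracket',(340,252)),('bracket2',(352,243)),('lidleft',(305,325)),('lidmid',(333,285)),('lidtop',(357,262))):
  for z in(.08,.11,.15,.22,.29):
    X=onz(d,[np.array(p)/1.4],z)[0]; q=R.inv().apply(X-s['tool_pos']); print(n,z,X.round(3),'tool xy mm',(q[:2]*1e3).round())
"
```

```text
bracket 0.08 [0.471 0.281 0.08 ] tool xy mm [-50.   7.]
bracket 0.11 [0.464 0.278 0.11 ] tool xy mm [-55.   1.]
bracket 0.15 [0.454 0.274 0.15 ] tool xy mm [-61.  -7.]
bracket 0.22 [0.436 0.268 0.22 ] tool xy mm [-73. -21.]
bracket 0.29 [0.418 0.262 0.29 ] tool xy mm [-84. -36.]
bracket2 0.08 [0.487 0.263 0.08 ] tool xy mm [-61.  28.]
bracket2 0.11 [0.479 0.261 0.11 ] tool xy mm [-66.  21.]
bracket2 0.15 [0.468 0.258 0.15 ] tool xy mm [-72.  12.]
bracket2 0.22 [0.45  0.253 0.22 ] tool xy mm [-83.  -4.]
bracket2 0.29 [0.431 0.248 0.29 ] tool xy mm [-93. -19.]
lidleft 0.08 [0.354 0.323 0.08 ] tool xy mm [ -47. -118.]
lidleft 0.11 [0.349 0.319 0.11 ] tool xy mm [ -52. -120.]
lidleft 0.15 [0.344 0.314 0.15 ] tool xy mm [ -59. -124.]
lidleft 0.22 [0.333 0.305 0.22 ] tool xy mm [ -71. -131.]
lidleft 0.29 [0.323 0.296 0.29 ] tool xy mm [ -82. -137.]
lidmid 0.08 [0.419 0.287 0.08 ] tool xy mm [-61. -44.]
lidmid 0.11 [0.412 0.284 0.11 ] tool xy mm [-66. -49.]
lidmid 0.15 [0.404 0.28  0.15 ] tool xy mm [-72. -55.]
lidmid 0.22 [0.39  0.273 0.22 ] tool xy mm [-83. -67.]
lidmid 0.29 [0.376 0.266 0.29 ] tool xy mm [-94. -78.]
lidtop 0.08 [0.457 0.253 0.08 ] tool xy mm [-80.   3.]
lidtop 0.11 [0.45  0.251 0.11 ] tool xy mm [-84.  -3.]
lidtop 0.15 [0.441 0.248 0.15 ] tool xy mm [-90. -11.]
lidtop 0.22 [0.424 0.244 0.22 ] tool xy mm [-100.  -25.]
lidtop 0.29 [0.407 0.239 0.29 ] tool xy mm [-109.  -39.]
```

The fixture stays at least 10 mm clear of the gripper body. Lowering now.

{"op": "carry_out", "data": {
  "targets": [
    [[0,0,0.5],[0,0,0],255],
    [[0,0,0.3],[0,0,0],255],
    [[0,0,0.2],[0,0,0],255],
    [[0,0,0.15],[0,0,0],255],
    [[0,0,0.14],[0,0,0],255],
    [[0,0,0],[0,0,0],255],
    [[0,0,0],[0,0,0],255]
  ]
}}

```text
clock: 11.5
tool_pos: [0.4774, 0.3302, 0.0362]
eef_rot: [-179.8, -0.0, 71.1]
force: [-5.2, 3.1, 1.1]
finger_gap: 0.0357
gripper_force: 30.0
```

{"op": "carry_out", "data": {
  "targets": [
    [[0,0,0.02],[0,0,0],255],
    [[0,0,0],[0,0,0],255],
    [[0,0,0],[0,0,0],0],
    [[0,0,0],[0,0,0],0],
    [[0,0,0],[0,0,0],0],
    [[0,0,0],[0,0,0],0],
    [[0,0,0],[0,0,0],0]
  ]
}}

```text
clock: 12.38
tool_pos: [0.4788, 0.3291, 0.0351]
eef_rot: [-180.0, 0.0, 71.2]
force: [-0.5, -0.4, 0.1]
finger_gap: 0.0834
gripper_force: 0.0
```

{"op": "carry_out", "data": {
  "targets": [
    [[0,0,-0.4],[0,0,0],0],
    [[0,0,-0.8],[0,0,0],0],
    [[0,0,-1],[0,0,0],0],
    [[0,0,-1],[0,0,0],0],
    [[0,0,-1],[0,0,0],0],
    [[0,0,-1],[0,0,0],0],
    [[0,0,-0.9],[0,0,0],0],
    [[0,0,-0.4],[0,0,0],0]
  ]
}}

```text
clock: 13.38
tool_pos: [0.4796, 0.3297, 0.3653]
eef_rot: [179.8, -0.3, 71.2]
force: [-0.3, 0.3, -0.7]
finger_gap: 0.0879
gripper_force: 0.0
```

```bash
python3 -c "
from h import *
c=cam('side');go(*H['round'],.036,69)
save(c,'p2.png',(280,140,360,220),7)"
```

```text
pos [0.4799 0.33   0.3665] shift [-7.2   3.37  6.58] shift after turn [-7.02  3.67  6.61] turn [ 0.06 -0.08  0.44]
```

View pics/p2.png

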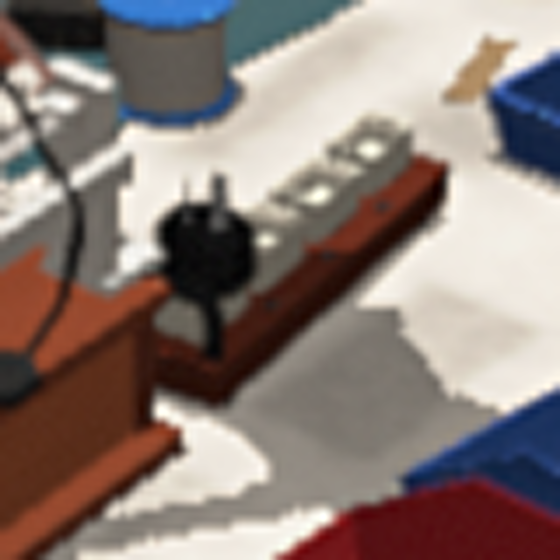

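The slant head sits upright in the bay next to the handle, its body at about (205,245) and resting on the seat. Next is the round head.

{"op": "carry_out", "data": {
  "targets": [
    [[0,0,0],[0,0,0.44],0],
    [[-0.8,0.42,0],[0,0,0],0],
    [[-1,0.52,0],[0,0,0],0],
    [[-1,0.52,0],[0,0,0],0],
    [[-1,0.52,0],[0,0,0],0],
    [[-1,0.52,0],[0,0,0],0],
    [[-1,0.52,0],[0,0,0],0],
    [[-1,0.52,0],[0,0,0],0]
  ]
}}

```text
clock: 14.42
tool_pos: [0.5211, -0.0533, 0.3583]
eef_rot: [-179.8, 0.0, 69.0]
force: [1.3, 0.3, -0.2]
finger_gap: 0.0881
gripper_force: 0.0
```

{"op": "carry_out", "data": {
  "targets": [
    [[-0.22,0.13,0],[0,0,0],0],
    [[0,0,0.6],[0,0,0],0],
    [[0,0,1],[0,0,0],0],
    [[0,0,1],[0,0,0],0],
    [[0,0,1],[0,0,0],0],
    [[0,0,1],[0,0,0],0],
    [[0,0,0.3],[0,0,0],0],
    [[0,0,0],[0,0,0],0]
  ]
}}

```text
clock: 15.42
tool_pos: [0.5232, -0.0635, 0.1143]
eef_rot: [-179.8, 0.0, 69.0]
force: [0.8, -0.0, -0.3]
finger_gap: 0.088
gripper_force: 0.0
```

{"op": "carry_out", "data": {
  "targets": [
    [[0,0,0],[0,0,0],0],
    [[0,0,0],[0,0,0],0]
  ]
}}

```text
clock: 15.68
tool_pos: [0.5259, -0.0645, 0.1176]
eef_rot: [179.8, -0.0, 69.0]
force: [-0.1, 0.1, 0.5]
finger_gap: 0.0878
gripper_force: 0.0
```

```bash
sed -i 's/^B=.*/B=[(.4769,.3303),(.4905,.3700),(.5041,.4098),(.5177,.4495)]/' h.py; python3 -c "
from h import *
go(*H['round'],.036,69)"
```

```text
pos [ 0.5259 -0.0645  0.1176] shift [ 0.02 -0.02  1.63] shift after turn [ 0.02 -0.02  1.63] turn [ 0.05 -0.01 -0.  ]
```

{"op": "carry_out", "data": {
  "targets": [
    [[0.02,-0.02,0.5],[0,0,0],0],
    [[0,0,0.5],[0,0,0],0],
    [[0,0,0.4],[0,0,0],0],
    [[0,0,0.22],[0,0,0],0],
    [[0,0,0],[0,0,0],0],
    [[0,0,0],[0,0,0],0]
  ]
}}

```text
clock: 16.42
tool_pos: [0.5246, -0.0632, 0.0353]
eef_rot: [179.9, -0.0, 69.0]
force: [0.6, -0.7, -0.6]
finger_gap: 0.0882
gripper_force: 0.0
```

{"op": "carry_out", "data": {
  "targets": [
    [[0,0,0],[0,0,0],255],
    [[0,0,0],[0,0,0],255],
    [[0,0,0],[0,0,0],255],
    [[0,0,0],[0,0,0],255],
    [[0,0,0],[0,0,0],255],
    [[0,0,0],[0,0,0],255]
  ]
}}

```text
clock: 17.18
tool_pos: [0.5236, -0.063, 0.0342]
eef_rot: [180.0, 0.0, 69.0]
force: [0.4, 0.2, -0.1]
finger_gap: 0.0314
gripper_force: 30.0
```

{"op": "carry_out", "data": {
  "targets": [
    [[0,0,-0.3],[0,0,0],255],
    [[0,0,-0.6],[0,0,0],255],
    [[0,0,-1],[0,0,0],255],
    [[0,0,-1],[0,0,0],255],
    [[0,0,-1],[0,0,0],255],
    [[0,0,-1],[0,0,0],255],
    [[0,0,-1],[0,0,0],255],
    [[0,0,-0.6],[0,0,0],255]
  ]
}}

```text
clock: 18.18
tool_pos: [0.524, -0.063, 0.3638]
eef_rot: [179.7, -0.1, 69.0]
force: [0.5, 1.1, -1.7]
finger_gap: 0.0314
gripper_force: 30.0
```

{"op": "carry_out", "data": {
  "targets": [
    [[0,0,0],[0,0,-0.42],255],
    [[0,0,0],[0,0,0],255],
    [[0,0,0],[0,0,0],255]
  ]
}}

```text
clock: 18.55
tool_pos: [0.5225, -0.0628, 0.3568]
eef_rot: [-179.8, 0.0, 71.1]
force: [0.7, -0.5, 0.2]
finger_gap: 0.0315
gripper_force: 30.0
```

```bash
python3 -c "
from h import *
go(*B[1],.036,71.1)"
```

```text
pos [ 0.5225 -0.0628  0.3568] shift [ 7.98 -3.39  6.42] shift after turn [ 7.98 -3.41  6.42] turn [-0.04  0.01 -0.01]
```

{"op": "carry_out", "data": {
  "targets": [
    [[0.5,-0.21,0],[0,0,0],255],
    [[1,-0.43,0],[0,0,0],255],
    [[1,-0.43,0],[0,0,0],255],
    [[1,-0.43,0],[0,0,0],255],
    [[1,-0.43,0],[0,0,0],255],
    [[1,-0.43,0],[0,0,0],255],
    [[1,-0.43,0],[0,0,0],255],
    [[1,-0.43,0],[0,0,0],255]
  ]
}}

```text
clock: 19.55
tool_pos: [0.4919, 0.3454, 0.3571]
eef_rot: [-179.9, 0.1, 71.1]
force: [0.5, -0.6, -0.1]
finger_gap: 0.032
gripper_force: 30.0
```

{"op": "carry_out", "data": {
  "targets": [
    [[0.48,-0.19,0],[0,0,0],255],
    [[0,0,0.7],[0,0,0],255],
    [[0,0,1],[0,0,0],255],
    [[0,0,1],[0,0,0],255],
    [[0,0,1],[0,0,0],255],
    [[0,0,1],[0,0,0],255],
    [[0,0,0.5],[0,0,0],255],
    [[0,0,0],[0,0,0],255]
  ]
}}

```text
clock: 20.55
tool_pos: [0.4893, 0.3673, 0.0953]
eef_rot: [-179.7, 0.4, 71.0]
force: [0.5, -0.0, 0.0]
finger_gap: 0.0314
gripper_force: 30.0
```

{"op": "carry_out", "data": {
  "targets": [
    [[0,0,0],[0,0,0],255],
    [[0,0,0],[0,0,0],255]
  ]
}}

```text
clock: 20.8
tool_pos: [0.493, 0.3704, 0.1013]
eef_rot: [179.9, -0.2, 71.1]
force: [-0.8, -0.3, -0.2]
finger_gap: 0.0316
gripper_force: 30.0
```

```bash
python3 -c "
from h import *
go(*B[1],.035,71.1)"
```

```text
pos [0.493  0.3704 0.1013] shift [-0.03 -0.05  1.33] shift after turn [-0.02 -0.04  1.33] turn [ 0.02 -0.03 -0.01]
```

{"op": "carry_out", "data": {
  "targets": [
    [[-0.01,-0.03,0.5],[0,0,0],255],
    [[0,0,0.3],[0,0,0],255],
    [[0,0,0.2],[0,0,0],255],
    [[0,0,0.15],[0,0,0],255],
    [[0,0,0.14],[0,0,0],255],
    [[0,0,0],[0,0,0],255],
    [[0,0,0],[0,0,0],255]
  ]
}}

```text
clock: 21.68
tool_pos: [0.4902, 0.3699, 0.0349]
eef_rot: [180.0, -0.0, 71.1]
force: [0.5, -0.3, -1.3]
finger_gap: 0.0311
gripper_force: 30.0
```

{"op": "carry_out", "data": {
  "targets": [
    [[0,0,0.03],[0,0,0],255],
    [[0,0,0],[0,0,0],255]
  ]
}}

```text
clock: 21.92
tool_pos: [0.4904, 0.37, 0.0341]
eef_rot: [180.0, -0.0, 71.1]
force: [-1.0, -0.9, 3.3]
finger_gap: 0.0316
gripper_force: 30.0
```

Upward contact force has appeared, so the head is seated. Releasing, rising and going to the three-pin head.

{"op": "carry_out", "data": {
  "targets": [
    [[0,0,0.01],[0,0,0],255],
    [[0,0,0],[0,0,0],0],
    [[0,0,0],[0,0,0],0],
    [[0,0,0],[0,0,0],0],
    [[0,0,0],[0,0,0],0],
    [[0,0,0],[0,0,0],0]
  ]
}}

```text
clock: 22.68
tool_pos: [0.49, 0.3697, 0.0326]
eef_rot: [-180.0, 0.0, 71.1]
force: [1.0, -0.2, -0.0]
finger_gap: 0.0792
gripper_force: 0.0
```

{"op": "carry_out", "data": {
  "targets": [
    [[0,0,-0.4],[0,0,0],0],
    [[0,0,-0.8],[0,0,0],0],
    [[0,0,-1],[0,0,0],0],
    [[0,0,-1],[0,0,0],0],
    [[0,0,-1],[0,0,0],0],
    [[0,0,-1],[0,0,0],0],
    [[0,0,-0.9],[0,0,0],0],
    [[0,0,-0.4],[0,0,0.42],0]
  ]
}}

```text
clock: 23.68
tool_pos: [0.4909, 0.3703, 0.363]
eef_rot: [179.8, -0.3, 68.9]
force: [0.0, 0.0, 0.2]
finger_gap: 0.0882
gripper_force: 0.0
```

```bash
python3 -c "
from h import *
go(*H['three'],.036,69)"
```

```text
pos [0.4909 0.3703 0.363 ] shift [-8.72  3.75  6.5 ] shift after turn [-8.69  3.76  6.54] turn [ 0.05 -0.07 -0.03]
```

{"op": "carry_out", "data": {
  "targets": [
    [[-0.6,0.26,0],[0,0,0],0],
    [[-1,0.43,0],[0,0,0],0],
    [[-1,0.43,0],[0,0,0],0],
    [[-1,0.43,0],[0,0,0],0],
    [[-1,0.43,0],[0,0,0],0],
    [[-1,0.43,0],[0,0,0],0],
    [[-1,0.43,0],[0,0,0],0],
    [[-1,0.43,0],[0,0,0],0]
  ]
}}

```text
clock: 24.68
tool_pos: [0.5056, -0.0452, 0.357]
eef_rot: [-179.9, 0.0, 68.9]
force: [0.4, -0.1, -0.5]
finger_gap: 0.088
gripper_force: 0.0
```

{"op": "carry_out", "data": {
  "targets": [
    [[-1,0.43,0],[0,0,0],0],
    [[-0.09,0.06,0.4],[0,0,0],0],
    [[0,0,1],[0,0,0],0],
    [[0,0,1],[0,0,0],0],
    [[0,0,1],[0,0,0],0],
    [[0,0,1],[0,0,0],0],
    [[0,0,0.4],[0,0,0],0],
    [[0,0,0],[0,0,0],0]
  ]
}}

```text
clock: 25.68
tool_pos: [0.5068, -0.1015, 0.1144]
eef_rot: [-179.6, 0.0, 69.0]
force: [-0.2, -0.1, 0.4]
finger_gap: 0.0877
gripper_force: 0.0
```

{"op": "carry_out", "data": {
  "targets": [
    [[0,0,0],[0,0,0],0],
    [[0,0,0],[0,0,0],0],
    [[0,0,0],[0,0,0],0]
  ]
}}

```text
clock: 26.05
tool_pos: [0.5106, -0.1034, 0.119]
eef_rot: [179.9, -0.0, 69.0]
force: [-0.9, -0.7, -0.5]
finger_gap: 0.0882
gripper_force: 0.0
```

```bash
python3 -c "
from h import *
go(*H['three'],.036,69)"
```

```text
pos [ 0.5106 -0.1034  0.119 ] shift [ 0.01 -0.01  1.66] shift after turn [ 0.01 -0.01  1.66] turn [ 0.03 -0.   -0.01]
```

{"op": "carry_out", "data": {
  "targets": [
    [[0.01,0,0.5],[0,0,0],0],
    [[0,0,0.5],[0,0,0],0],
    [[0,0,0.4],[0,0,0],0],
    [[0,0,0.24],[0,0,0],0],
    [[0,0,0],[0,0,0],0],
    [[0,0,0],[0,0,0],0]
  ]
}}

```text
clock: 26.8
tool_pos: [0.5107, -0.103, 0.0366]
eef_rot: [179.9, -0.0, 69.0]
force: [0.3, 0.7, 0.5]
finger_gap: 0.0879
gripper_force: 0.0
```

{"op": "carry_out", "data": {
  "targets": [
    [[0,0,0],[0,0,0],255],
    [[0,0,0],[0,0,0],255],
    [[0,0,0],[0,0,0],255],
    [[0,0,0],[0,0,0],255],
    [[0,0,0],[0,0,0],255],
    [[0,0,0],[0,0,0],255]
  ]
}}

```text
clock: 27.55
tool_pos: [0.5098, -0.1028, 0.0357]
eef_rot: [-180.0, 0.0, 69.0]
force: [-0.4, 1.0, 0.7]
finger_gap: 0.0438
gripper_force: 30.0
```

{"op": "carry_out", "data": {
  "targets": [
    [[0,0,-0.3],[0,0,0],255],
    [[0,0,-0.6],[0,0,0],255],
    [[0,0,-1],[0,0,0],255],
    [[0,0,-1],[0,0,0],255],
    [[0,0,-1],[0,0,0],255],
    [[0,0,-1],[0,0,0],255],
    [[0,0,-1],[0,0,0],255],
    [[0,0,-0.6],[0,0,-0.42],255]
  ]
}}

```text
clock: 28.55
tool_pos: [0.5103, -0.1029, 0.3653]
eef_rot: [179.7, -0.0, 71.1]
force: [-0.8, 0.4, -1.0]
finger_gap: 0.0434
gripper_force: 30.0
```

{"op": "carry_out", "data": {
  "targets": [
    [[0,0,0],[0,0,0],255],
    [[0,0,0],[0,0,0],255],
    [[0,0,0],[0,0,0],255]
  ]
}}

```text
clock: 28.92
tool_pos: [0.5088, -0.1026, 0.3583]
eef_rot: [-179.8, 0.0, 71.1]
force: [0.6, 0.0, 0.3]
finger_gap: 0.0434
gripper_force: 30.0
```

```bash
python3 -c "
from h import *
go(*B[2],.036,71.1)"
```

```text
pos [ 0.5088 -0.1026  0.3583] shift [ 9.66 -3.39  6.46] shift after turn [ 9.66 -3.41  6.45] turn [-0.05  0.   -0.01]
```

{"op": "carry_out", "data": {
  "targets": [
    [[0.5,-0.18,0],[0,0,0],255],
    [[1,-0.35,0],[0,0,0],255],
    [[1,-0.35,0],[0,0,0],255],
    [[1,-0.35,0],[0,0,0],255],
    [[1,-0.35,0],[0,0,0],255],
    [[1,-0.35,0],[0,0,0],255],
    [[1,-0.35,0],[0,0,0],255],
    [[1,-0.35,0],[0,0,0],255]
  ]
}}

```text
clock: 29.92
tool_pos: [0.5063, 0.296, 0.3587]
eef_rot: [-179.9, 0.1, 71.1]
force: [0.9, 0.3, -0.2]
finger_gap: 0.0434
gripper_force: 30.0
```

{"op": "carry_out", "data": {
  "targets": [
    [[1,-0.35,0],[0,0,0],255],
    [[1,-0.35,0],[0,0,0],255],
    [[0.14,-0.06,0.4],[0,0,0],255],
    [[0,0,1],[0,0,0],255],
    [[0,0,1],[0,0,0],255],
    [[0,0,1],[0,0,0],255],
    [[0,0,1],[0,0,0],255],
    [[0,0,0.8],[0,0,0],255]
  ]
}}

```text
clock: 30.92
tool_pos: [0.5038, 0.4054, 0.0961]
eef_rot: [-179.8, 0.3, 71.0]
force: [0.6, -0.2, -0.4]
finger_gap: 0.0438
gripper_force: 30.0
```

{"op": "carry_out", "data": {
  "targets": [
    [[0,0,0],[0,0,0],255],
    [[0,0,0],[0,0,0],255],
    [[0,0,0],[0,0,0],255],
    [[0,0,0],[0,0,0],255]
  ]
}}

```text
clock: 31.42
tool_pos: [0.507, 0.4089, 0.103]
eef_rot: [179.9, -0.2, 71.1]
force: [0.5, -0.2, -1.1]
finger_gap: 0.0434
gripper_force: 30.0
```

```bash
python3 -c "
from h import *
go(*B[2],.036,71.1)"
```

```text
pos [0.507  0.4089 0.103 ] shift [-0.01 -0.06  1.34] shift after turn [-0.   -0.06  1.34] turn [ 0.02 -0.03 -0.  ]
```

{"op": "carry_out", "data": {
  "targets": [
    [[0,-0.04,0.5],[0,0,0],255],
    [[0,0,0.3],[0,0,0],255],
    [[0,0,0.2],[0,0,0],255],
    [[0,0,0.15],[0,0,0],255],
    [[0,0,0.15],[0,0,0],255],
    [[0,0,0],[0,0,0],255],
    [[0,0,0],[0,0,0],255]
  ]
}}

```text
clock: 32.3
tool_pos: [0.5041, 0.409, 0.0358]
eef_rot: [180.0, -0.0, 71.1]
force: [0.6, 1.2, -0.4]
finger_gap: 0.0437
gripper_force: 30.0
```

{"op": "carry_out", "data": {
  "targets": [
    [[0,0,0.03],[0,0,0],255],
    [[0,0,0],[0,0,0],255],
    [[0,0,0],[0,0,0],255]
  ]
}}

```text
clock: 32.67
tool_pos: [0.5041, 0.4091, 0.0357]
eef_rot: [180.0, -0.0, 71.1]
force: [-2.8, -1.8, 7.0]
finger_gap: 0.0437
gripper_force: 30.0
```

Seated at the height it was gripped at, with a 7 N reaction. On to the last head.

{"op": "carry_out", "data": {
  "targets": [
    [[0,0,0],[0,0,0],0],
    [[0,0,0],[0,0,0],0],
    [[0,0,0],[0,0,0],0],
    [[0,0,0],[0,0,0],0],
    [[0,0,0],[0,0,0],0]
  ]
}}

```text
clock: 33.3
tool_pos: [0.5039, 0.4087, 0.0341]
eef_rot: [-180.0, 0.0, 71.1]
force: [0.2, -0.1, 0.4]
finger_gap: 0.0879
gripper_force: 0.0
```

{"op": "carry_out", "data": {
  "targets": [
    [[0,0,-0.4],[0,0,0],0],
    [[0,0,-0.8],[0,0,0],0],
    [[0,0,-1],[0,0,0],0],
    [[0,0,-1],[0,0,0],0],
    [[0,0,-1],[0,0,0],0],
    [[0,0,-1],[0,0,0],0],
    [[0,0,-0.9],[0,0,0],0],
    [[0,0,-0.4],[0,0,0.42],0]
  ]
}}

```text
clock: 34.3
tool_pos: [0.5047, 0.4094, 0.3647]
eef_rot: [179.8, -0.3, 68.9]
force: [0.3, 0.7, 0.6]
finger_gap: 0.0882
gripper_force: 0.0
```

```bash
python3 -c "
from h import *
go(*H['flat'],.036,69)"
```

```text
pos [0.5047 0.4094 0.3647] shift [-10.39   3.78   6.53] shift after turn [-10.36   3.78   6.57] turn [ 0.04 -0.07 -0.03]
```

{"op": "carry_out", "data": {
  "targets": [
    [[-0.5,0.18,0],[0,0,0],0],
    [[-1,0.36,0],[0,0,0],0],
    [[-1,0.36,0],[0,0,0],0],
    [[-1,0.36,0],[0,0,0],0],
    [[-1,0.37,0],[0,0,0],0],
    [[-1,0.37,0],[0,0,0],0],
    [[-1,0.37,0],[0,0,0],0],
    [[-1,0.37,0],[0,0,0],0]
  ]
}}

```text
clock: 35.3
tool_pos: [0.495, 0.007, 0.3564]
eef_rot: [-179.8, 0.1, 68.9]
force: [-0.0, 0.0, 0.1]
finger_gap: 0.0884
gripper_force: 0.0
```

{"op": "carry_out", "data": {
  "targets": [
    [[-1,0.37,0],[0,0,0],0],
    [[-1,0.37,0],[0,0,0],0],
    [[-0.86,0.3,0],[0,0,0],0],
    [[0,0,1],[0,0,0],0],
    [[0,0,1],[0,0,0],0],
    [[0,0,1],[0,0,0],0],
    [[0,0,0.4],[0,0,0],0],
    [[0,0,0],[0,0,0],0]
  ]
}}

```text
clock: 36.3
tool_pos: [0.4903, -0.1421, 0.1847]
eef_rot: [-179.5, 0.0, 68.9]
force: [-0.1, -0.1, -0.1]
finger_gap: 0.0884
gripper_force: 0.0
```

{"op": "carry_out", "data": {
  "targets": [
    [[0,0,0],[0,0,0],0],
    [[0,0,0],[0,0,0],0],
    [[0,0,0],[0,0,0],0]
  ]
}}

```text
clock: 36.67
tool_pos: [0.4952, -0.1428, 0.1905]
eef_rot: [179.9, -0.0, 69.0]
force: [1.3, 1.1, -0.3]
finger_gap: 0.0882
gripper_force: 0.0
```

```bash
python3 -c "
from h import *
go(*H['flat'],.036,69)
d=cam('top')
s=readout.observe();R=Ro.from_euler('xyz',s['eef_rot'],degrees=True)
for p in((545,322),(622,360),(512,385)):
  for z in(.03,.06,.1):
    X=onz(d,[np.array(p)/1.4],z)[0]; print(p,z,X.round(3),(R.inv().apply(X-s['tool_pos'])*1e3).round())
c=cam('side'); save(c,'f1.png',(190,210,340,360),4)"
```

```text
pos [ 0.4952 -0.1428  0.1905] shift [ 0.02 -0.01  3.09] shift after turn [ 0.02 -0.    3.09] turn [ 0.03 -0.   -0.  ]
(545, 322) 0.03 [ 0.394 -0.05   0.03 ] [  51. -128.  160.]
(545, 322) 0.06 [ 0.389 -0.044  0.06 ] [  54. -135.  130.]
(545, 322) 0.1 [ 0.382 -0.036  0.1  ] [  59. -144.   90.]
(622, 360) 0.03 [ 0.342 -0.177  0.03 ] [ -86. -131.  160.]
(622, 360) 0.06 [ 0.338 -0.167  0.06 ] [ -79. -138.  130.]
(622, 360) 0.1 [ 0.333 -0.155  0.1  ] [ -70. -147.   90.]
(512, 385) 0.03 [ 0.291 -0.002  0.03 ] [  59. -242.  160.]
(512, 385) 0.06 [0.288 0.003 0.06 ] [  62. -246.  130.]
(512, 385) 0.1 [0.285 0.009 0.1  ] [  67. -251.   90.]
```

View pics/f1.png

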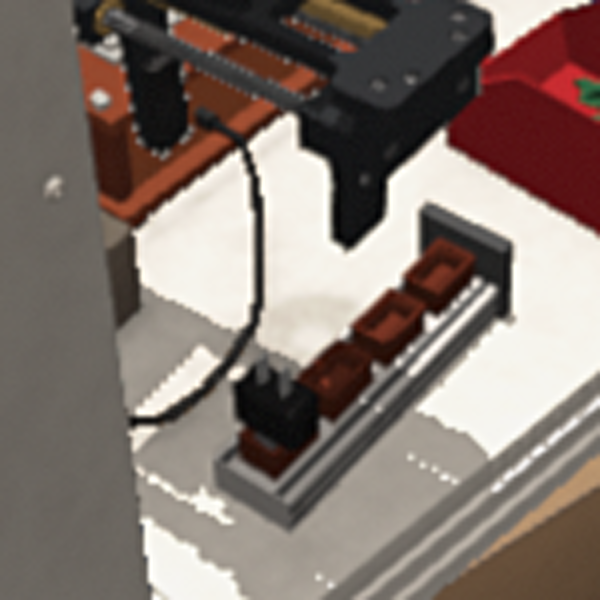

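Three nests are empty and the flat head stands in the last one at about (275,405). The box and cable are clear of the fingers. Descending.

{"op": "carry_out", "data": {
  "targets": [
    [[0.02,0,0.7],[0,0,0],0],
    [[0,0,0.8],[0,0,0],0],
    [[0,0,0.6],[0,0,0],0],
    [[0,0,0.5],[0,0,0],0],
    [[0,0,0.3],[0,0,0],0],
    [[0,0,0.17],[0,0,0],0],
    [[0,0,0],[0,0,0],0],
    [[0,0,0],[0,0,0],0]
  ]
}}

```text
clock: 37.78
tool_pos: [0.4958, -0.1419, 0.0367]
eef_rot: [179.9, -0.0, 69.0]
force: [-1.0, -0.6, 0.9]
finger_gap: 0.088
gripper_force: 0.0
```

{"op": "carry_out", "data": {
  "targets": [
    [[0,0,0],[0,0,0],255],
    [[0,0,0],[0,0,0],255],
    [[0,0,0],[0,0,0],255],
    [[0,0,0],[0,0,0],255],
    [[0,0,0],[0,0,0],255],
    [[0,0,0],[0,0,0],255]
  ]
}}

```text
clock: 38.52
tool_pos: [0.4948, -0.1416, 0.0357]
eef_rot: [-180.0, 0.0, 69.0]
force: [0.0, 0.3, 0.2]
finger_gap: 0.0378
gripper_force: 30.0
```

{"op": "carry_out", "data": {
  "targets": [
    [[0,0,-0.3],[0,0,0],255],
    [[0,0,-0.6],[0,0,0],255],
    [[0,0,-1],[0,0,0],255],
    [[0,0,-1],[0,0,0],255],
    [[0,0,-1],[0,0,0],255],
    [[0,0,-1],[0,0,0],255],
    [[0,0,-1],[0,0,0],255],
    [[0,0,-0.6],[0,0,-0.42],255]
  ]
}}

```text
clock: 39.52
tool_pos: [0.4954, -0.1418, 0.3653]
eef_rot: [179.7, -0.0, 71.1]
force: [0.4, 0.5, -0.9]
finger_gap: 0.0374
gripper_force: 30.0
```

{"op": "carry_out", "data": {
  "targets": [
    [[0,0,0],[0,0,0],255],
    [[0,0,0],[0,0,0],255],
    [[0,0,0],[0,0,0],255]
  ]
}}

```text
clock: 39.9
tool_pos: [0.4939, -0.1413, 0.3584]
eef_rot: [-179.8, 0.0, 71.1]
force: [0.0, 0.5, -0.7]
finger_gap: 0.0377
gripper_force: 30.0
```

```bash
python3 -c "
from h import *
go(*B[3],.036,71.1)"
```

```text
pos [ 0.4939 -0.1413  0.3584] shift [11.33 -3.36  6.46] shift after turn [11.33 -3.38  6.45] turn [-0.05  0.   -0.01]
```

{"op": "carry_out", "data": {
  "targets": [
    [[0.5,-0.15,0],[0,0,0],255],
    [[1,-0.3,0],[0,0,0],255],
    [[1,-0.3,0],[0,0,0],255],
    [[1,-0.3,0],[0,0,0],255],
    [[1,-0.3,0],[0,0,0],255],
    [[1,-0.3,0],[0,0,0],255],
    [[1,-0.3,0],[0,0,0],255],
    [[1,-0.3,0],[0,0,0],255]
  ]
}}

```text
clock: 40.9
tool_pos: [0.5093, 0.2511, 0.3587]
eef_rot: [-179.9, 0.1, 71.1]
force: [0.6, 0.1, -0.9]
finger_gap: 0.0378
gripper_force: 30.0
```

{"op": "carry_out", "data": {
  "targets": [
    [[1,-0.3,0],[0,0,0],255],
    [[1,-0.3,0],[0,0,0],255],
    [[1,-0.3,0],[0,0,0],255],
    [[0.82,-0.25,0],[0,0,0],255],
    [[0,0,0.7],[0,0,0],255],
    [[0,0,1],[0,0,0],255],
    [[0,0,1],[0,0,0],255],
    [[0,0,1],[0,0,0],255]
  ]
}}

```text
clock: 41.9
tool_pos: [0.5165, 0.4482, 0.172]
eef_rot: [-179.9, 0.2, 71.1]
force: [0.3, 0.1, -1.2]
finger_gap: 0.0377
gripper_force: 30.0
```

{"op": "carry_out", "data": {
  "targets": [
    [[0,0,1],[0,0,0],255],
    [[0,0,0.5],[0,0,0],255],
    [[0,0,0],[0,0,0],255],
    [[0,0,0],[0,0,0],255],
    [[0,0,0],[0,0,0],255],
    [[0,0,0],[0,0,0],255],
    [[0,0,0],[0,0,0],255]
  ]
}}

```text
clock: 42.78
tool_pos: [0.518, 0.4493, 0.1018]
eef_rot: [180.0, -0.1, 71.1]
force: [-0.1, -0.2, -0.2]
finger_gap: 0.0378
gripper_force: 30.0
```

```bash
python3 -c "
from h import *
go(*B[3],.036,71.1)"
```

```text
pos [0.518  0.4493 0.1018] shift [-0.   -0.01  1.32] shift after turn [ 0.   -0.01  1.32] turn [ 0.01 -0.02 -0.  ]
```

{"op": "carry_out", "data": {
  "targets": [
    [[0,0,0.5],[0,0,0],255],
    [[0,0,0.3],[0,0,0],255],
    [[0,0,0.2],[0,0,0],255],
    [[0,0,0.15],[0,0,0],255],
    [[0,0,0.15],[0,0,0],255],
    [[0,0,0.02],[0,0,0],255],
    [[0,0,0],[0,0,0],255],
    [[0,0,0],[0,0,0],255]
  ]
}}

```text
clock: 43.78
tool_pos: [0.518, 0.4492, 0.0356]
eef_rot: [180.0, -0.0, 71.1]
force: [-1.3, -2.2, 4.9]
finger_gap: 0.0376
gripper_force: 30.0
```

Seated at the gripped height with 4.9 N of upward contact. Releasing, rising and moving aside to check.

{"op": "carry_out", "data": {
  "targets": [
    [[0,0,0],[0,0,0],0],
    [[0,0,0],[0,0,0],0],
    [[0,0,0],[0,0,0],0],
    [[0,0,0],[0,0,0],0],
    [[0,0,0],[0,0,0],0]
  ]
}}

```text
clock: 44.4
tool_pos: [0.5176, 0.4489, 0.0346]
eef_rot: [-180.0, 0.0, 71.1]
force: [0.0, -0.4, 0.5]
finger_gap: 0.0852
gripper_force: 0.0
```

{"op": "carry_out", "data": {
  "targets": [
    [[0,0,-0.4],[0,0,0],0],
    [[0,0,-0.8],[0,0,0],0],
    [[0,0,-1],[0,0,0],0],
    [[0,0,-1],[0,0,0],0],
    [[0,0,-1],[0,0,0],0],
    [[0,0,-1],[0,0,0],0],
    [[0,0,-0.9],[0,0,0],0],
    [[0,0,-0.4],[0,0,0],0]
  ]
}}

```text
clock: 45.4
tool_pos: [0.5184, 0.4496, 0.3654]
eef_rot: [179.8, -0.4, 71.1]
force: [-0.8, -0.1, -0.0]
finger_gap: 0.088
gripper_force: 0.0
```

{"op": "carry_out", "data": {
  "targets": [
    [[0.4,-0.9,0],[0,0,0],0],
    [[0.4,-0.9,0],[0,0,0],0],
    [[0.4,-0.9,0],[0,0,0],0],
    [[0.4,-0.9,0],[0,0,0],0],
    [[0.4,-0.6,0],[0,0,0],0],
    [[0,0,0],[0,0,0],0],
    [[0,0,0],[0,0,0],0]
  ]
}}

```text
clock: 46.28
tool_pos: [0.3516, 0.611, 0.3589]
eef_rot: [180.0, 0.1, 71.1]
force: [0.4, 0.7, -0.1]
finger_gap: 0.0882
gripper_force: 0.0
```

```bash
python3 -c "
from h import *
d=cam('top');c=cam('side');print(readout.observe()['clock'])
a=cv2.resize(d['color'][130:290,90:255],(412,400),interpolation=2);b=cv2.resize(c['color'][140:220,280:360],(388,400),interpolation=2)
cv2.imwrite('pics/end.png',np.hstack([a,b])[...,::-1])"
```

```text
46.375
```

View pics/end.png

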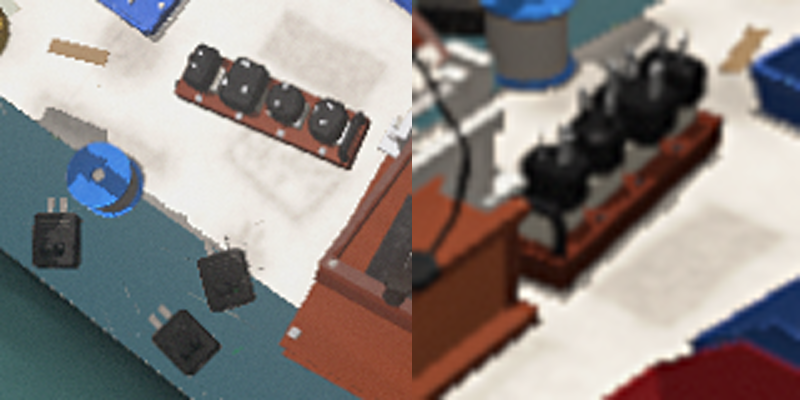

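From the handle at (355,135), the picture shows slant (327,120), round (285,102), three-pin (243,83) and flat (203,67), all upright and level. The chargers and spool are undisturbed.

```bash
python3 -c "
from station import job
print(job.sign_off())"
```

```text
the job is handed in; nothing more can be done
None
```

The job is handed in at about 46 s: slant, round, three-pin and flat heads, in that order from the handle, stand pins up in the check rack, and the last camera view shows them upright and level with the charger and spool undisturbed.

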